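Release the fabric shaver's slide lock

ROBOT

A 6-joint arm with a two-finger parallel gripper is mounted at the origin on a cart in front of the work surface, level with it; the furniture and walls round the work are solid. World frame = base frame: x ahead of the robot, y to its left, z up, the work surface at z = 0. Lengths are in mm, angles in degrees, forces in N, time in s.
With the tool pointing down it reaches from about 350 to 850 mm from the base axis. Payload 8.1 kg.
Tool frame: the origin (TCP) lies on the mounting face of the last link; the fingertips stand 173 mm ahead of it and the grasp point (between the pads) lies 155 mm ahead of it; z points along the fingers, y is the line along which they close (so a half turn about z gives the same grasp; the last joint's range is limited). The gripper opens to 85 mm and grips with 20 to 120 N. Pads are 22 mm wide; open, the fingers measure 114 mm over their backs; the gripper's body (76 mm by 85 mm) begins 54 mm behind the grasp point. The pads swing forward as they close: fully open they stand 13 mm farther back than shut.
Start: joints at [65.294, 7.471, 85.268, -0, 87.261, -4.893], TCP at [203.349, 564.496, 404.692] pointing down, gripper open.
Joint ranges: [-169.43, 169.43], [-51.17, 129.36], [1.28, 143.12], [-76.62, 256.62], [0, 156.53], [-152.29, 152.29]. Speed limits (degrees/s): [136.94, 136.94, 159.86, 180, 180, 180].

INTERFACE

Orientations are given as [roll, pitch, yaw] about the fixed x, y, z axes, in that order (R = Rz(yaw) Ry(pitch) Rx(roll)).
In Python, from rig import arm, claw, eyes gives the robot as it stands. Calls block until the motion is done:
- arm.movep(position, orientation): joint-space move of the TCP to a pose.
- arm.move_straight(position, max_speed=150, attitude=None, max_force=None): straight line of the TCP; attitude=None keeps the orientation; max_speed is the mean speed in mm/s. With max_force (N) it stops when the force on the tool has changed by that much, and returns True; else False.
- arm.movej(angles): joint-space move.
- claw.move_gripper(opening, newtons=None): opening from 0.0 (shut) to 1.0 (fully open); newtons is the grip in N (None keeps the last); returns when the fingers have stopped.
- arm.hold(seconds).
- arm.ik(position, orientation): joint angles nearest the present ones, or None.
- eyes.capture(name): name is "scene" or "top"; returns a dict with "pixels" (400x640x3 uint8, blue, green, red), "K" (3x3 intrinsics, pixels), "R" (3x3) and "t" (3): a world point X has camera coordinates R X + t. Camera axes: x right, y down, z forward; pixel columns grow to the right and rows downward; lengths in mm; the calibration is good to about 2 mm. A picture is of the moment at which its call begins. There is no depth.
A pose or a line that the arm cannot do raises arm.MotionError and nothing moves.
- arm.finish_job(): hands the job in; it is judged then, once.
Readings, each from a call of its own:
- arm.current_time(): time.
- arm.current_q(): joint angles.
- arm.current_qd(): joint speeds.
- arm.current_effort(): joint torques, N m.
- arm.current_tool_pos(): TCP position.
- arm.current_eef_rot(): TCP orientation.
- arm.current_contact_force(): force on the tool from outside, world axes, zero at the start.
- arm.current_moment(): the same for the moment, N m.
- arm.current_grip_width(): opening from 0.0 (shut) to 1.0 (fully open).
- arm.current_finger_force(): force on a finger pad.
Only numpy, scipy, OpenCV 4.12 (cv2) and the standard library are available. Lean on these libraries where they do the work, as an engineer would, in place of code of your own. Each camera call takes 0.05 s, during which the arm holds its last target. There are 200 camera calls.

TASK

The demonstration fabric shaver on the shop's dressing table is needed to trim a bobbly crochet sample: release its travel lock by sliding the small flush thumbpiece in its recessed slot all the way towards the shaver's round head. The torch mounted beside it, with the square head, has the same sort of switch: leave that one as it is.

Things in the scene. Friction and masses are not known exactly. Their poses are not given: they have to be found in the camera images.
- shaver: White fabric shaver with a round head (80 mm across, 40 high, steel plate), fixed on the table. Origin on the table under the slot's centre; x from tail (-75 mm) to head (centre +88), z up. Handle 62 mm wide, top 34 mm up. Slot in the top: x -43 to +43, 38 mm wide (y), floor 20.5 mm up, empty but for the thumbpiece; closed fingertips fit between its tail end and the thumbpiece.
- shaver_lock (a joint): Travel (m) of the black thumbpiece in the shaver's slot: 12 mm long (x), 30 wide (y), top flush with the handle. 0 = locked (tail side), 0.024 = released, at the stop by the head. Its centre is at x = 9 mm + travel in the shaver's frame. Starts at 0 to 0.005; about 1.5 N of friction, stays where left.
- torch: Torch, to be left alone: the same white handle, slot and black thumbpiece, but a square head (83 mm wide, 45 high, three ribs on top, lens at the end), fixed on the table, 195 mm long. Origin on the table under its slot's centre, x from tail (-75 mm) to head (+54 to +120), z up. Shaver and torch may stand either way round, left or right.
- torch_switch_top (a point): Top centre of the torch's thumbpiece, 33.5 mm above the table. It may start anywhere along its 24 mm of travel and must stay there.

How it is judged:
By the outcome, as a careful person would: the job done as asked, in the order asked, and still so for the second after the job is handed in, with the robot touching nothing.
It also fails if it takes over 32 s, if anything falls off the work surface, if the arm or the gripper's body presses on something with over 40 N, if the wrist force passes 120 N, or if a joint passes its speed limit or range.

## Working session

There is one attempt and no reset: what is moved stays moved. The work goes in short steps, each a Python script; the robot and the scene stay as the last script left them, time stands still between calls to the robot, and variables do not carry over. Pictures are saved under pics/ and viewed, at most 10 in all, crops included, and the job is handed in when it is done.

```bash
mkdir -p pics; ls; python3 - <<'E'
from rig import arm, claw, eyes
import cv2, numpy as np, pickle
d={}
for n in("scene","top"):
    c=eyes.capture(n); d[n]=c; cv2.imwrite(f"pics/{n}0.png",c["pixels"])
    print(n,c["K"],c["R"],c["t"])
pickle.dump(d,open("cap0.pkl","wb"))
print(arm.current_time(),arm.current_eef_rot())
E
```

```text
pics
scene [[443.90410345   0.         316.69424435]
 [  0.         443.90410345 191.05841627]
 [  0.           0.           1.        ]] [[ 0.73818204 -0.67426441  0.0213255 ]
 [-0.32423755 -0.38234048 -0.8652663 ]
 [ 0.59157187  0.63180951 -0.50085872]] [-423.31589932  219.03106807  573.95759795]
top [[441.16287404   0.         319.61605366]
 [  0.         441.16287404 202.37081058]
 [  0.           0.           1.        ]] [[-0.02783356 -0.9994534  -0.01783777]
 [-0.98909521  0.03011809 -0.14416509]
 [ 0.14462353  0.01363063 -0.98939286]] [  8.72150238 524.140546   822.02314158]
0.1 [-1.79900831e+02 -8.96127165e-03  1.60187688e+02]
```

View pics/top0.png

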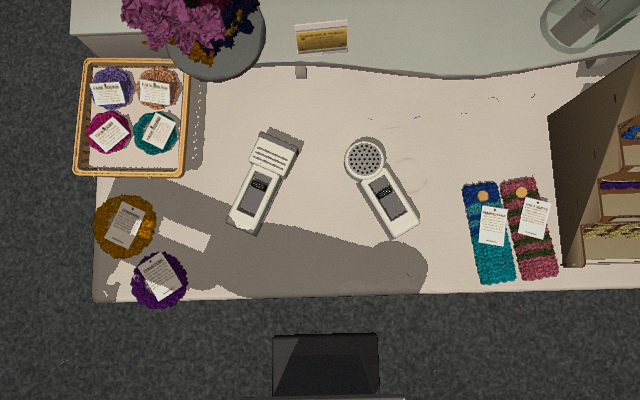

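View pics/scene0.png

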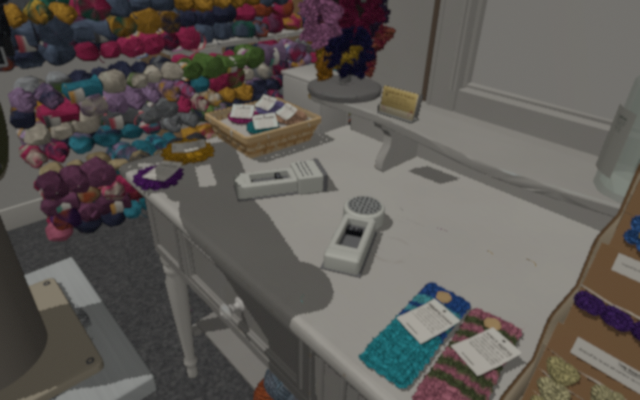

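The top view shows the round-head shaver at about (385,190), head at (365,158), tail at (403,232). The torch is on the left at about (262,180). I'll enlarge the shaver.

```bash
python3 - <<'E'
import cv2
i=cv2.imread("pics/top0.png")[130:246,330:430]
cv2.imwrite("pics/crop0.png",cv2.resize(i,None,fx=5,fy=5,interpolation=cv2.INTER_NEAREST))
E
```

```text
(no output)
```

View pics/crop0.png

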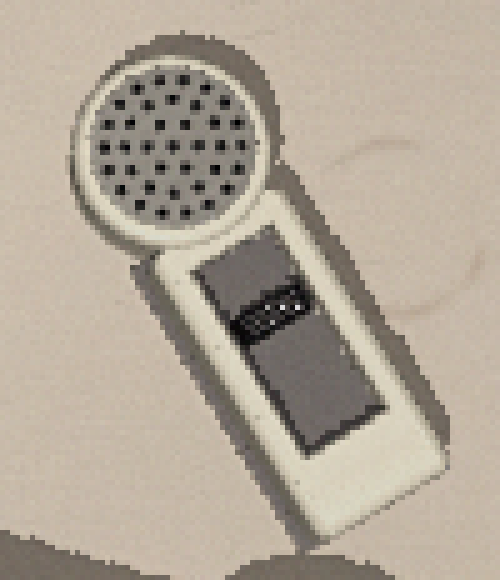

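The crop shows the slot rim corners at about (192,270), (272,226), (385,405) and (308,452). The head centre is at (172,147), and the thumbpiece centre is at about (273,312), towards the head end. I'll fit the pose.

```bash
cat > h.py <<'E'
import numpy as np, pickle, cv2
from scipy.optimize import least_squares
cap=pickle.load(open("cap0.pkl","rb"))
def proj(c,X):
    p=(c["K"]@(c["R"]@np.asarray(X,float).T+c["t"][:,None])); return (p[:2]/p[2]).T
def S2W(p,P):
    a=np.radians(p[2]);P=np.asarray(P,float)
    return np.c_[p[0]+P[:,0]*np.cos(a)-P[:,1]*np.sin(a),p[1]+P[:,0]*np.sin(a)+P[:,1]*np.cos(a),P[:,2]]
E
python3 - <<'E'
from h import *
M=[(43,19,34),(43,-19,34),(-43,-19,34),(-43,19,34),(88,0,40),(-75,31,30),(-75,-31,30)]
uv=np.array([(192,270),(272,226),(385,405),(308,452),(172,147),(318,545),(448,465)])/5+[330,130]
c=cap["top"]
f=lambda p:(proj(c,S2W(p,M))-uv).ravel()
r=least_squares(f,[500,-130,30],loss="soft_l1",x_scale=[10,10,1]);p=r.x
print(p,f(p).reshape(-1,2).round(1))
g=lambda q:(proj(c,S2W(p,[(q[0],q[1],34)]))-(np.array([273,312])/5+[330,130])).ravel()
print("thumb",least_squares(g,[9,0]).x)
s=cap["scene"]
i=cv2.resize(s["pixels"][180:280,310:400],None,fx=6,fy=6,interpolation=cv2.INTER_CUBIC)
for q in proj(s,S2W(p,M)):
    cv2.circle(i,tuple(np.int32((q-[310,180])*6+3)),3,(0,0,255),-1)
cv2.imwrite("pics/scrop.png",i)
from rig import arm
np.save("pose.npy",p)
E
```

```text
[ 530.03235464 -139.42031341   28.57812711] [[-0.7 -0.2]
 [-0.1 -0.9]
 [ 0.4  0.6]
 [-0.9  1. ]
 [ 0.1 -0.3]
 [ 0.1 -0.1]
 [ 1.3 -0.1]]
thumb [11.71686836 -0.64697192]
```

View pics/scrop.png

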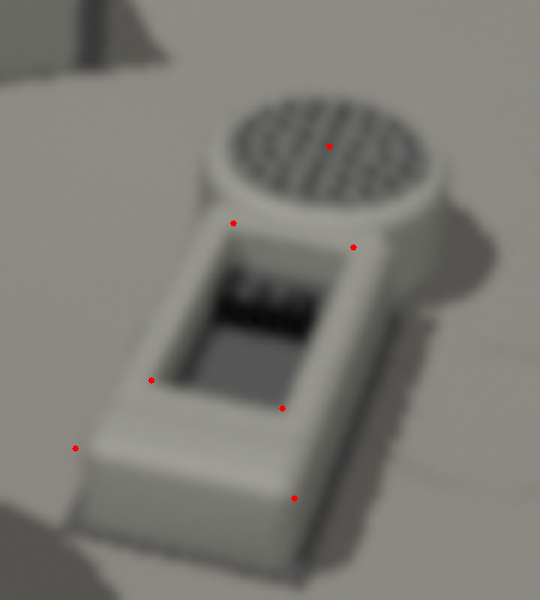

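The scene view agrees within about 1–2 px, with the slot slightly lower than projected. I'll fit both cameras jointly, then descend closed fingers into the tail side of the slot, with the finger line along the slot.

```bash
python3 - <<'E'
from h import *
from rig import arm, claw, eyes
M=[(43,19,34),(43,-19,34),(-43,-19,34),(-43,19,34),(88,0,40),(-75,31,30),(-75,-31,30)]
uv=np.array([(192,270),(272,226),(385,405),(308,452),(172,147),(318,545),(448,465)])/5+[330,130]
Ms=M[:5]; us=(np.array([(237,235),(350,255),(285,415),(160,385),(329,150)])-3)/6+[310,180]
f=lambda p:np.r_[(proj(cap["top"],S2W(p,M))-uv).ravel(),(proj(cap["scene"],S2W(p,Ms))-us).ravel()]
p=least_squares(f,np.load("pose.npy"),loss="soft_l1",x_scale=[10,10,1]).x
print(p,f(p)[14:].round(1)); np.save("pose.npy",p)
w=lambda x,z:S2W(p,[(x,0,z)])[0]
O=[180,0,p[2]+90]
claw.move_gripper(0.0,40)
arm.movep(w(-19,173+110),O)
print(arm.current_q().round(1) if hasattr(arm.current_q(),'round') else arm.current_q())
arm.move_straight(w(-19,173+45),120)
for n in("top","scene"):
    c=eyes.capture(n); cv2.imwrite(f"pics/{n}1.png",c["pixels"])
a=cv2.resize(cv2.imread("pics/top1.png")[130:250,310:430],None,fx=3.3,fy=3.3)
b=cv2.resize(cv2.imread("pics/scene1.png")[160:280,290:410],None,fx=3.3,fy=3.3)
cv2.imwrite("pics/pre.png",np.hstack([a,b]))
print(arm.current_time(),arm.current_grip_width(),arm.current_contact_force())
E
```

```text
[ 529.77233468 -140.20693085   28.79084132] [-0.5 -1.7  0.7 -1.  -0.1 -0.7 -1.1 -0.5  0.1 -0.4]
[-21.7   2.7 103.4   0.   73.9 -50.5]
4.4333 0.0002940253604565386 [-0.6719707  -0.9152629   0.71186232]
```

View pics/pre.png

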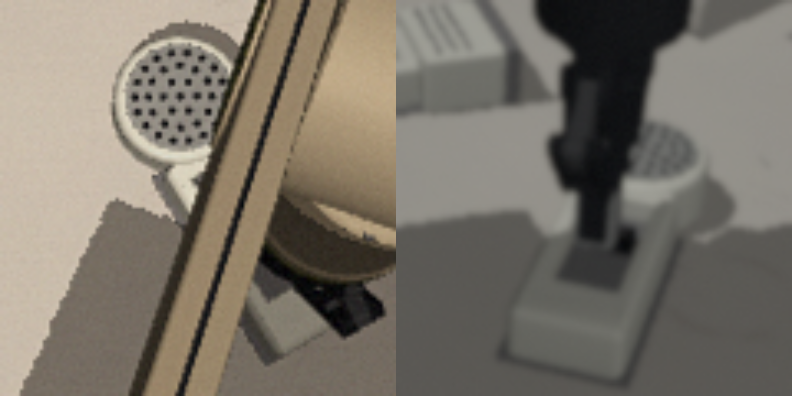

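The scene view shows the closed fingertips at about (598,245), above the slot and on the tail side of the black thumbpiece. Next I'll descend under a force guard, then push.

```bash
python3 - <<'E'
from h import *
from rig import arm, claw, eyes
p=np.load("pose.npy"); w=lambda x,z:S2W(p,[(x,0,z)])[0]
def sx():
    a=np.radians(p[2]); d=np.asarray(arm.current_tool_pos()); return round((d[:2]-p[:2])@[np.cos(a),np.sin(a)],1),round((d[:2]-p[:2])@[-np.sin(a),np.cos(a)],1),round(d[2]-173,1)
hit=arm.move_straight(w(-19,173+25),40,max_force=8)
print("down",hit,sx(),arm.current_contact_force())
if not hit:
    hit=arm.move_straight(w(22,173+25),25,max_force=12)
    print("push",hit,sx(),arm.current_contact_force())
    c=eyes.capture("scene")
    cv2.imwrite("pics/push.png",cv2.resize(c["pixels"][160:280,290:410],None,fx=4,fy=4))
print(arm.current_time())
E
```

```text
down False (np.float64(-19.0), np.float64(0.1), np.float64(24.8)) [-0.75066295 -0.20064651 -0.60310619]
push True (np.float64(16.2), np.float64(-0.1), np.float64(24.7)) [-3.4189265  -1.8808183   6.25652268]
6.4333
```

```bash
python3 - <<'E'
from h import *
from rig import arm, claw, eyes
p=np.load("pose.npy"); w=lambda x,z:S2W(p,[(x,0,z)])[0]
print(arm.move_straight(w(5,173+25),60,max_force=25))
arm.move_straight(w(5,173+130),150)
arm.movej([35]+list(arm.current_q())[1:])
c=eyes.capture("top"); s=eyes.capture("scene")
print(arm.current_time(),arm.current_contact_force())
a=cv2.resize(c["pixels"][130:246,330:430],None,fx=4,fy=4,interpolation=cv2.INTER_NEAREST)
b=cv2.resize(s["pixels"][180:296,310:410],None,fx=4,fy=4,interpolation=cv2.INTER_CUBIC)
cv2.imwrite("pics/after.png",np.hstack([a,b]))
q=lambda C,P,o:((proj(C,S2W(p,P))-o)*4).round()
P=[(27,15,33.5),(27,-15,33.5),(39,15,33.5),(39,-15,33.5),(43,19,34),(43,-19,34)]
print(q(c,P,[330,130])); print(q(s,P,[310,180]))
E
```

```text
False
9.5583 [ 0.32412439 -0.23048367 -0.18354563]
[[176. 240.]
 [228. 209.]
 [164. 219.]
 [216. 189.]
 [152. 216.]
 [218. 178.]]
[[153. 168.]
 [217. 182.]
 [160. 155.]
 [224. 168.]
 [154. 148.]
 [234. 164.]]
```

View pics/after.png

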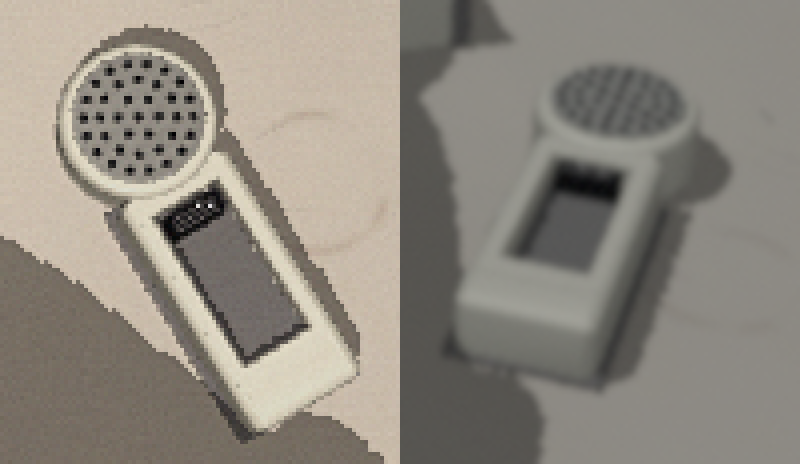

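The top view shows the thumbpiece's tail edge at (173,243)–(225,209). That matches the projection for full travel, (176,240)–(228,209), within a pixel. The push also ended on a hard stop of about 12 N, so I'm handing in.

```bash
python3 -c "
from rig import arm
print(arm.finish_job())"
```

```text
the job is handed in; nothing more can be done
None
```

The shaver's travel lock is slid to its stop by the round head (confirmed in the camera view to about 1–2 mm), the torch was not touched, and the job was handed in at about 10 s.

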